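Stow the low reagent carton under the bench riser

ROBOT

A 7-joint arm with a two-finger parallel gripper is mounted at the origin on a cart in front of the work surface, level with it; the furniture and walls round the work are solid. World frame = base frame: x ahead of the robot, y to its left, z up, the work surface at z = 0. Lengths are in m, angles in degrees, forces in N, time in s.
With the tool pointing down it reaches from about 0.4 to 0.875 m from the base axis. Payload 6.5 kg.
Tool frame: the origin (TCP) lies on the centre line of the jaws, within the pads' length; the fingertips stand bot.nose_length ahead of it and the grasp point (between the pads) lies 6 mm ahead of it (bot.nose_length is the distance from the TCP to the fingertips, in m); z points along the fingers, y is the line along which they close (so a half turn about z gives the same grasp; the last joint's range is limited). The gripper opens to 85 mm and grips with 20 to 120 N. Pads are 22 mm wide; open, the fingers measure 114 mm over their backs; the gripper's body (76 mm by 85 mm) begins 54 mm behind the grasp point. The pads swing forward as they close: fully open they stand 13 mm farther back than shut.
Start: joints at [-78.507, 30.733, -0.252, 88.115, 0.149, 61.152, -4.079], TCP at [0.171, 0.627, 0.256] pointing down, gripper open.
Joint ranges: [-154.64, 154.64], [-21.42, 123.67], [-72.66, 72.17], [13.99, 137.28], [-74.86, 254.86], [10.95, 109.41], [-158.01, 158.01]. Speed limits (degrees/s): [136.94, 136.94, 180, 180, 180, 180, 180].

INTERFACE

Orientations are given as [roll, pitch, yaw] about the fixed x, y, z axes, in that order (R = Rz(yaw) Ry(pitch) Rx(roll)).
In Python, from plant import bot gives the robot as it stands.
- The arm moves only by the tool arm_command, never from a script. Its argument "steps" is a list of rows, each a list of 7 numbers: the turn, a rotation vector about the tool's x, y, z scaled (see below), then the shift along the tool's x, y, z scaled (see below), then the opening, from 0 (shut) to 1 (fully open). In form: [[ax, ay, az, dx, dy, dz, gripper], ...]. A call has exactly 8 rows; each row is the pose to reach, as a shift and turn from the pose commanded when the call began, along the tool's axes at that moment; what a row does not reach only later rows make up. The controller multiplies each number of a shift by 15 cm and each number of a turn by 45 degrees. A row lasts 1/8 s, in which the tool goes at most 62.5 mm and 10.7 degrees, less where a joint would pass 70% of its speed; a pose out of reach is approached as far as the arm can. A call with a number of a shift or a turn outside -1 to 1 is refused whole. A call with a gripper value outside its range is refused whole. The fingers move at their own pace and stop on an object; "newtons" is the grip in N (left out, the last holds). Time passes only in rows, so rows that repeat a pose let the fingers close, or fill a call up. It gives the time, the measured TCP pose, the force, the opening and the grip force at its end, in the units of the state.
- bot.sense(): the state, without advancing time (a new reading comes with each control period).
- bot.get_image(name): name is "scene" or "top" or "wrist"; returns the picture (400x640x3 uint8, red, green, blue); there is no depth.
- bot.calibration(name): a dict with "camera_matrix" (3x3 intrinsics, pixels), "T" (4x4, takes a point from camera to world coordinates). Camera axes: x right, y down, z forward; pixel columns grow to the right and rows downward; lengths in m; the calibration is good to about 2 mm. A picture is of the moment at which its call begins: read the wrist's pose just before it. calibration takes no time and is no camera call; for the wrist camera it gives the pose at the moment of the call.
- bot.close_job(): hands the job in; it is judged then, once.
Trained networks look in the newest picture that a camera, given by its name, has taken for a name from the list of things; names that differ only in an ending like _2 or _b are one class to them, and where a whole thing is asked for, a point or a joint stands for the part that bears it (a point fixed in the world has none). Each returns a list of dicts, best first, with "score" (0 to 1); they miss things now and then, are a little off and sometimes report something else, mostly with a low value. They report only what shows in the picture. A call takes as long as a camera call. They do not tell look-alikes from the thing itself.
- bot.recognise(camera, label): "extent" ([centre column, centre row, width, height] as shares, 0 to 1, of the picture: columns of its width, rows of its height, round what is visible of it).
- bot.outline_of(camera, label): "pixels" (400x640 bool, what is visible of it) and "extent" ([centre column, centre row, width, height] as shares, 0 to 1, of the picture: columns of its width, rows of its height, round what is visible of it).
The state is a dict: "clock": time; "qpos": joint angles; "qvel": joint speeds; "tau": joint torques, N m; "position": TCP position; "ee_rot": TCP orientation; "ft_force": force on the tool from outside, world axes, zero at the start; "moment": the same for the moment, N m; "width": finger opening in m; "grip_force": force on a finger pad.
Only numpy, scipy, OpenCV 4.12 (cv2) and the standard library are available. Lean on these libraries where they do the work, as an engineer would, in place of code of your own. Each camera call takes 0.05 s, during which the arm holds its last target. There are 200 camera calls.

TASK

Put the lower of the two reagent cartons that stand in front of the grey bench riser away in the riser's empty right-hand bay: slide it in lengthwise on the bench, under the riser's top, until it is fully home against the back of the bay. Leave the tall carton and the carton already stored in the left-hand bay where they are.

Things in the scene. Friction and masses are not known exactly. Their poses are not given: they have to be found in the camera images.
- low_carton_center (a point): Carton to stow: closed white box with a dark red band, 62 wide (its x axis), 120 long (y), 55 high, mm; loose on the bench in front of the riser, to its left or right; 0.13 to 0.25 kg. This point is its centre, 27.5 mm above its underside; z up. Either end may go in first.
- bay_mouth (a point): Middle of the front edge, at bench height, of the riser's empty right-hand bay; x points straight into the bay, y left, z up. Bay: 88 mm wide, 66 high under the top, 124 deep to its back wall; floor is the bench. Fixed grey riser: 200 wide, 132 deep, 74 high, walls 8; things on top reach 95 mm. Fully home, the low carton's centre is 64 mm inside this point, its near end 4 mm behind the edge.
- tall_carton_center (a point): Bystander: a larger white carton with a green band, 66 wide (x), 130 long (y), 70 high in mm, on the bench in front of the riser on the other side from the low carton; too tall for the bay. This point is its centre, 35 mm above its underside.
- stored_carton_center (a point): Bystander: a carton just like the low one, already stored in the riser's left-hand bay. This point is its centre, 27.5 mm above its underside.
Things that resemble listed ones, but are neither listed nor needed, are in the scene too. What is shaped like the part that bears low_carton_center but orange is not meant.

How it is judged (in metres and radians):
At the end, for the whole second after the job is handed in: The low carton stands upright on the bench inside the right-hand bay, under the riser's top, within 12 mm of fully home (centre at least 52 mm inside the front edge) (x of low_carton_center in the frame of bay_mouth between 0.052 and 0.075 m and y of low_carton_center in the frame of bay_mouth between -0.03 and 0.03 m and height (world z) of low_carton_center below 0.035 m and angle between low_carton_center's own z axis and vertical below 0.12 rad); the robot touches nothing.
It fails at once if the tall carton is moved more than 30 mm (distance of tall_carton_center from where it was at the start of the episode above 0.03 m).
It fails at once if the stored carton is moved more than 30 mm (distance of stored_carton_center from where it was at the start of the episode above 0.03 m).
It also fails if it takes over 53 s, if anything falls off the work surface, if the arm or the gripper's body presses on something with over 40 N, if the wrist force passes 120 N, or if a joint passes its speed limit or range.

## Working session

There is one attempt and no reset: what is moved stays moved. The work goes in short steps, Python scripts to look and compute and a tool call to move; the robot and the scene stay as the last step left them, time stands still between calls to the robot, and variables do not carry over. Pictures are saved under pics/ and viewed, at most 10 in all, crops included, and the job is handed in when it is done.

Besides the shell and the picture viewer there is one more tool, called after ">>>" as a command line: name --pt "numbers of a row" for each row, then --argument value for the rest. arm_command: Moves the arm, as the interface text tells. Shifts and turns lie within -1 to 1; 1 stands for 15 cm of shift or 45 degrees of turn. Its arguments: {"type":"object","properties":{"steps":{"type":"array"},"newtons":{"type":"number"}},"required":["steps"]}

```bash
mkdir -p pics; python3 - <<'E'
from plant import bot
import cv2,numpy as np
s=bot.sense();print(s['clock'],s['position'],s['ee_rot'],s['width'],bot.nose_length)
a=bot.get_image("scene");b=bot.get_image("top")
cv2.imwrite("pics/a.png",a[:,:,::-1]);cv2.imwrite("pics/b.png",b[:,:,::-1])
for c in("scene","top"):
  K=bot.calibration(c);print(c,K["camera_matrix"].round(1).tolist(),K["T"].round(3).tolist())
  for l in("low_carton_center","tall_carton_center"):
    for r in bot.recognise(c,l): print(c,l,round(r["score"],2),(np.array(r["extent"])*[640,400,640,400]).round(0))
E
```

```text
0.0 [0.17124781 0.62641136 0.25540357] [-1.79898843e+02  8.11428866e-03  1.64716572e+02] 0.08542649129118016 0.025
scene [[414.9, 0.0, 322.1], [0.0, 414.9, 199.7], [0.0, 0.0, 1.0]] [[0.606, -0.415, 0.678, -0.326], [-0.795, -0.297, 0.529, -0.843], [-0.018, -0.86, -0.509, 0.707], [0.0, 0.0, 0.0, 1.0]]
scene low_carton_center 0.95 [454. 294.  51.  56.]
scene low_carton_center 0.65 [379. 259.  45.  49.]
scene low_carton_center 0.63 [317. 232.  45.  41.]
scene low_carton_center 0.54 [265. 175.  19.  16.]
scene tall_carton_center 0.95 [191. 176.  49.  34.]
top [[505.6, 0.0, 328.3], [0.0, 505.6, 206.7], [0.0, 0.0, 1.0]] [[0.027, -0.859, 0.511, -0.439], [-1.0, -0.022, 0.015, -0.15], [-0.002, -0.511, -0.859, 1.723], [0.0, 0.0, 0.0, 1.0]]
top low_carton_center 0.68 [355. 236.  20.  38.]
top low_carton_center 0.61 [468. 244.  22.  38.]
top low_carton_center 0.58 [413. 239.  24.  31.]
top tall_carton_center 0.96 [206. 227.  23.  24.]
```

View pics/a.png

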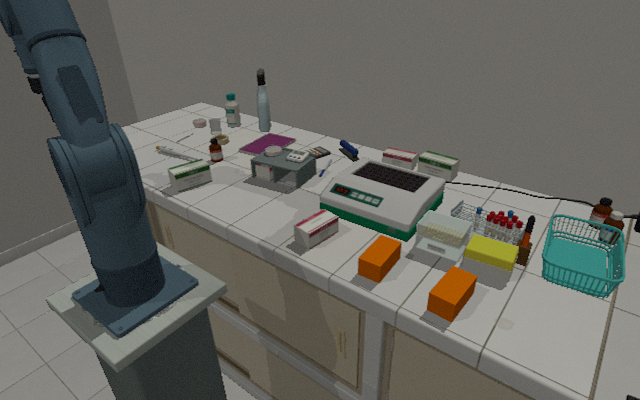

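View pics/b.png

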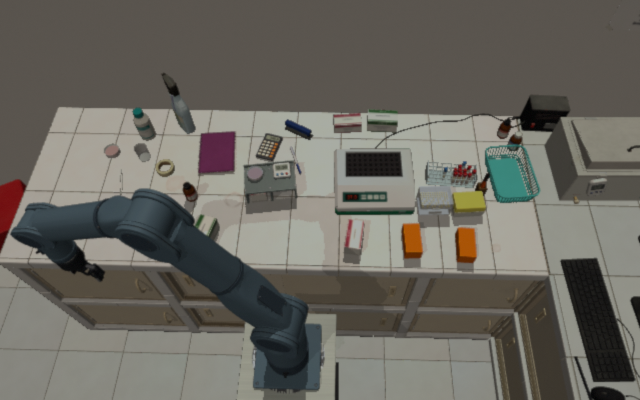

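Seen: the arm is on the left. The riser is at scene (283,167) / top (270,182).

Candidates for the low carton:
- white with red band: scene (317,231) / top (355,236), in front and to the right
- orange: scene (379,259) and (454,294)
- stored carton: scene (265,172)
- white/red at the back: scene (400,157)
- tall carton, green band: scene (191,176)

I choose (317,231) and will check it in a crop.

```bash
cat > h.py <<'E'
import numpy as np,cv2
from scipy.optimize import minimize
from plant import bot
def ray(K,uv,z):
    M=K["camera_matrix"];T=K["T"]
    d=T[:3,:3]@np.linalg.solve(M,[uv[0],uv[1],1]);o=T[:3,3]
    return o+d*(z-o[2])/d[2]
def proj(K,P):
    P=np.atleast_2d(P);T=K["T"];c=(P-T[:3,3])@T[:3,:3];p=c@K["camera_matrix"].T
    return p[:,:2]/p[:,2:]
def box(x,y,yaw,w=.062,l=.12,h=.055):
    c,s=np.cos(yaw),np.sin(yaw)
    return np.array([[x+c*a*w/2-s*b*l/2,y+s*a*w/2+c*b*l/2,z] for a in(-1,1) for b in(-1,1) for z in(0,h)])
def fit(obs,p0,**k):
    "obs: list of (K, mask); box on bench, best silhouette overlap"
    def cost(p):
        e=0
        for K,m in obs:
            r=np.zeros(m.shape,np.uint8)
            hull=cv2.convexHull(proj(K,box(*p,**k)).astype(np.float32))
            cv2.fillConvexPoly(r,np.round(hull*16).astype(np.int32),1,cv2.LINE_8,4)
            e+=1-(m&(r>0)).sum()/max(1,(m|(r>0)).sum())
        return e
    best=None
    for dy in np.radians([-40,-20,0,20,40]):
        s=np.array([p0[0],p0[1],p0[2]+dy]);S=np.vstack([s,s+[.02,0,0],s+[0,.02,0],s+[0,0,.3]])
        r=minimize(cost,s,method="Nelder-Mead",options=dict(initial_simplex=S,xatol=1e-4,fatol=1e-4))
        if best is None or r.fun<best.fun: best=r
    return best.x,best.fun/len(obs)
E
python3 - <<'E'
from h import *
obs=[]
for c,uv in(("scene",(317,231)),("top",(355,236))):
    im=bot.get_image(c);K=bot.calibration(c)
    for r in bot.outline_of(c,"low_carton_center"):
        e=np.array(r["extent"])*[640,400,640,400]
        if np.hypot(*(e[:2]-uv))<12: obs.append((K,r["pixels"]));print(c,r["score"],e.round(),ray(K,e[:2],.03));break
    if c=="scene": A=cv2.resize(im[130:260,230:360],None,fx=4.6,fy=4.6,interpolation=cv2.INTER_CUBIC)
    else: B=im
p0=ray(obs[0][0],(317,233),.03)
p,f=fit(obs,[p0[0],p0[1],0]);print(p,np.degrees(p[2]),f)
for o in obs: print(fit([o],p))
cv2.imwrite("pics/c.png",A[:,:,::-1])
cv2.imwrite("pics/d.png",cv2.resize(B[150:270,190:370],None,fx=4.4,fy=4.4,interpolation=cv2.INTER_CUBIC)[:,:,::-1])
E
```

```text
scene 0.93 [316. 231.  41.  39.] [ 0.42816761 -0.22982861  0.03      ]
top 0.56 [354. 235.  21.  36.] [ 0.44397934 -0.22132611  0.03      ]
[ 0.44346557 -0.22017256  1.46313968] 83.83172836590798 0.09673376955244323
(array([ 0.44702499, -0.21953835,  1.51855436]), np.float64(0.07835218093699514))
(array([ 0.44319026, -0.21940243,  1.45349633]), np.float64(0.10142630744849446))
```

View pics/c.png

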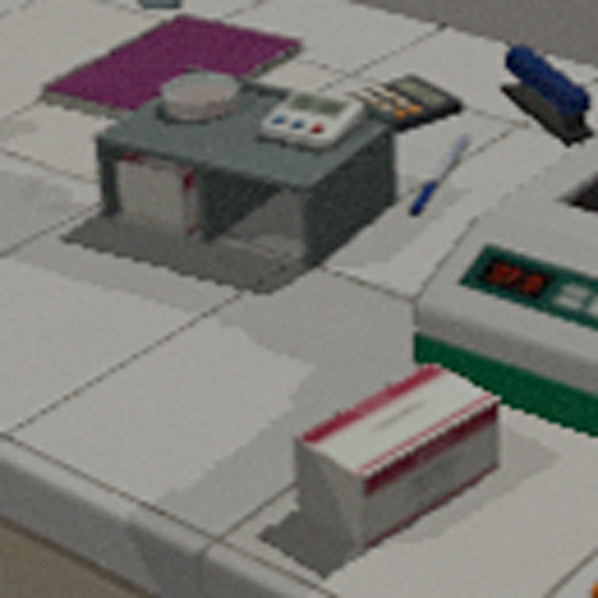

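View pics/d.png

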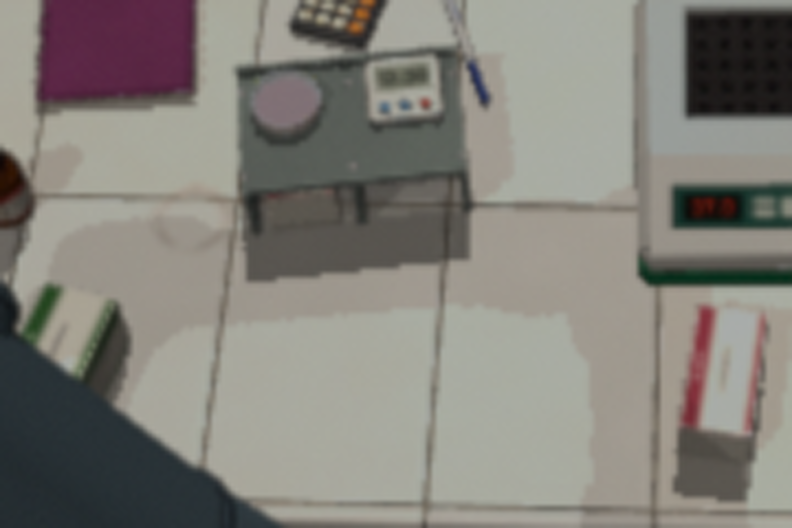

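The crop confirms the choice: a white carton with dark red bands at top pixel (355,236), lengthwise towards the riser side, clear of the white machine. The riser's right-hand bay is open, with the timer and dish set well back on top. Next I fit the riser from its corners.

```bash
cat >> h.py <<'E'
from scipy.optimize import least_squares
def fitriser(obs,p0):
    "obs: (K, uv, (depth, left, z)) ; p = front-middle x,y, yaw of inward axis"
    def P(p,q): c,s=np.cos(p[2]),np.sin(p[2]); return [p[0]+c*q[0]-s*q[1],p[1]+s*q[0]+c*q[1],q[2]]
    f=lambda p:np.concatenate([proj(K,P(p,q))[0]-uv for K,uv,q in obs])
    r=least_squares(f,p0,loss="soft_l1");return r.x,f(r.x).reshape(-1,2)
E
python3 - <<'E'
from h import *
S=bot.calibration("scene");T=bot.calibration("top")
h=.074
st=[((97,143),(0,.1,h)),((308,187),(0,-.1,h)),((395,125),(.132,-.1,h)),((305,262),(0,-.1,0)),((105,212),(0,.1,0))]
tt=[((241,193),(0,.1,h)),((467,172),(0,-.1,h)),((462,48),(.132,-.1,h)),((238,68),(.132,.1,h)),((470,208),(0,-.1,0)),((257,232),(0,.1,0))]
so=[(S,np.array(u)/4.6+[230,130],q) for u,q in st];to=[(T,np.array(u)/4.4+[190,150],q) for u,q in tt]
for o in(so+to,so,to):
    p,r=fitriser(o,[.55,0.05,0]);c,s=np.cos(p[2]),np.sin(p[2])
    print(p.round(4),np.degrees(p[2]),"bay",p[0]+s*.048,p[1]-c*.048,abs(r).max())
E
```

```text
[0.6082 0.1038 0.1283] 7.349314274333416 bay 0.6143174823434538 0.05617906368260456 2.589702785220311
[0.6105 0.1049 0.1076] 6.166987288927613 bay 0.6156487581066878 0.057129782112096954 2.644534129692147
[0.6071 0.1042 0.132 ] 7.561106399990501 bay 0.6134125179261152 0.0565822417069714 1.2686833839855183
```

Bay mouth is about (0.614, 0.056) with yaw about 7°. The carton is about (0.445, -0.22) with its long axis at about -5°. Both fit the layout and the reach, so I move over to it.

>>> arm_command --pt "0 0 0 -0.12 -0.12 0 1" --pt "0 0 0 -0.25 -0.25 0 1" --pt "0 0 0 -0.4 -0.4 0 1" --pt "0 0 0 -0.55 -0.55 0 1" --pt "0 0 0 -0.7 -0.7 0 1" --pt "0 0 0 -0.82 -0.82 0 1" --pt "0 0 0 -0.92 -0.92 0 1" --pt "0 0 0 -1 -1 0 1"

```text
clock: 1.5
position: [0.277, 0.442, 0.2564]
ee_rot: [180.0, 0.0, 164.7]
ft_force: [0.7, 0.1, -0.0]
width: 0.085
grip_force: 0.0
```

>>> arm_command --pt "0 0 0 -0.12 -0.12 0 1" --pt "0 0 0 -0.25 -0.25 0 1" --pt "0 0 0 -0.4 -0.4 0 1" --pt "0 0 0 -0.55 -0.55 0 1" --pt "0 0 0 -0.7 -0.7 0 1" --pt "0 0 0 -0.82 -0.82 0 1" --pt "0 0 0 -0.92 -0.92 0 1" --pt "0 0 0 -1 -1 0 1"

```text
clock: 2.5
position: [0.3821, 0.2578, 0.2564]
ee_rot: [180.0, 0.0, 164.7]
ft_force: [-0.5, -0.1, 0.8]
width: 0.0853
grip_force: 0.0
```

>>> arm_command --pt "0 0 0 -0.08 -0.12 0 1" --pt "0 0 0 -0.17 -0.25 0 1" --pt "0 0 0 -0.27 -0.4 0 1" --pt "0 0 0 -0.37 -0.55 0 1" --pt "0 0 0 -0.46 -0.7 0 1" --pt "0 0 0 -0.55 -0.82 0 1" --pt "0 0 0 -0.62 -0.92 0 1" --pt "0 0 0 -0.67 -1 0 1"

```text
clock: 3.5
position: [0.4394, 0.0867, 0.2564]
ee_rot: [180.0, 0.0, 164.7]
ft_force: [-1.0, 0.8, 0.3]
width: 0.0853
grip_force: 0.0
```

>>> arm_command --pt "0 0 0 -0.04 -0.12 0 1" --pt "0 0 0 -0.08 -0.25 0 1" --pt "0 0 0 -0.13 -0.4 0 1" --pt "0 0 0 -0.18 -0.55 0 1" --pt "0 0 0 -0.23 -0.7 0 1" --pt "0 0 0 -0.27 -0.82 0 1" --pt "0 0 0 -0.3 -0.92 0 1" --pt "0 0 0 -0.33 -1 0 1"

```text
clock: 4.5
position: [0.4473, -0.0709, 0.2563]
ee_rot: [180.0, 0.0, 164.7]
ft_force: [-0.4, 0.2, -0.5]
width: 0.0855
grip_force: 0.0
```

>>> arm_command --pt "0 0 0.03 -0.01 -0.12 0 1" --pt "0 0 0.06 -0.01 -0.25 0 1" --pt "0 0 0.1 -0.02 -0.4 0 1" --pt "0 0 0.12 -0.03 -0.55 0 1" --pt "0 0 -0.05 -0.04 -0.7 0 1" --pt "0 0 -0.15 -0.04 -0.8 0 1" --pt "0 0 -0.23 -0.05 -0.9 0 1" --pt "0 0 -0.23 -0.05 -0.97 0 1"

```text
clock: 5.5
position: [0.4155, -0.2143, 0.2563]
ee_rot: [-180.0, 0.0, 174.9]
ft_force: [0.7, -0.1, 0.4]
width: 0.0852
grip_force: 0.0
```

```bash
python3 - <<'E'
from h import *
s=bot.sense();print(s['clock'],s['position'],s['ee_rot'],s['qpos'])
K=bot.calibration("wrist");im=bot.get_image("wrist");cv2.imwrite("pics/e.png",im[:,:,::-1])
print(K["camera_matrix"].round(1).tolist(),K["T"].round(3).tolist())
for r in bot.outline_of("wrist","low_carton_center"):
    e=np.array(r["extent"])*[640,400,640,400];q=ray(K,e[:2],.05)
    print(r["score"],e.round(),q)
    if np.hypot(q[0]-.445,q[1]+.22)<.06: print(fit([(K,r["pixels"])],[.445,-.22,1.49]))
E
```

```text
5.5 [ 0.41554536 -0.21425537  0.25634425] [-1.79989566e+02  5.71327444e-03  1.74909842e+02] [ -0.53539108  13.43792515  25.92290625 116.05098997  -7.39281826
  52.04425633 114.23918828]
[[307.4, 0.0, 323.4], [0.0, 307.4, 202.5], [0.0, 0.0, 1.0]] [[0.089, 0.954, 0.285, 0.344], [0.996, -0.084, -0.027, -0.207], [-0.001, 0.286, -0.958, 0.373], [0.0, 0.0, 0.0, 1.0]]
0.93 [ 16. 211.  32. 101.] [ 0.42023895 -0.55578943  0.05      ]
0.72 [134. 209. 108. 115.] [ 0.42935961 -0.4252278   0.05      ]
0.7 [325. 201.  54. 111.] [ 0.43921971 -0.2134359   0.05      ]
(array([ 0.44215013, -0.21918464,  1.45093552]), np.float64(0.02639251189197489))
```

View pics/e.png

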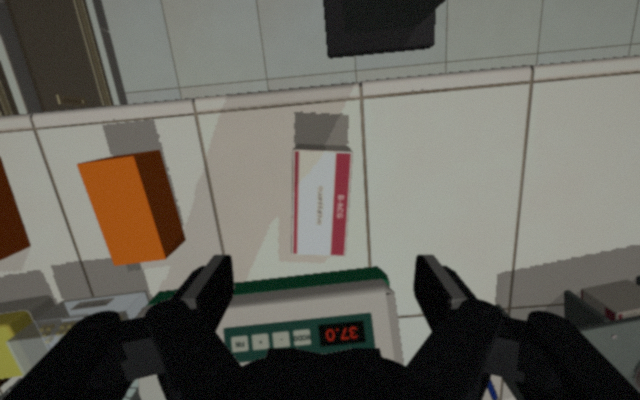

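Wrist view: the low carton (white and red) is at (322,201), the orange look-alike at (130,208), and the riser edge at lower right. The wrist fit (0.442, -0.219, long axis -7°) agrees with the others. I'll grip 28 mm towards the robot from its centre.

>>> arm_command --pt "0 0 0.04 0.01 -0.01 0.12 1" --pt "0 0 0.04 0.01 -0.01 0.25 1" --pt "0 0 0.04 0.01 -0.01 0.4 1" --pt "0 0 0.04 0.01 -0.01 0.55 1" --pt "0 0 0.04 0.01 -0.01 0.7 1" --pt "0 0 0.04 0.01 -0.01 0.82 1" --pt "0 0 0.04 0.01 -0.01 0.92 1" --pt "0 0 0.04 0.01 -0.01 1 1"

```text
clock: 6.6
position: [0.4146, -0.2139, 0.1056]
ee_rot: [180.0, -0.0, 173.3]
ft_force: [-0.2, 0.5, 0.1]
width: 0.0854
grip_force: 0.0
```

>>> arm_command --pt "0 0 0 0 0 0.15 1" --pt "0 0 0 0 0 0.3 1" --pt "0 0 0 0 0 0.4 1" --pt "0 0 0 0 0 0.43 1" --pt "0 0 0 0 0 0.43 1" --pt "0 0 0 0 0 0.43 0" --pt "0 0 0 0 0 0.43 0" --pt "0 0 0 0 0 0.43 0" --newtons 40

```text
clock: 7.6
position: [0.4151, -0.2146, 0.0427]
ee_rot: [-180.0, 0.1, 173.2]
ft_force: [-0.3, 0.1, 5.4]
width: 0.0616
grip_force: 43.4
```

>>> arm_command --pt "0 0 0 0 0 0 0" --pt "0 0 0 0 0 0 0" --pt "0 0 0 0 0 0 0" --pt "0 0 0 0 0 0 0" --pt "0 0 0 0 0 -0.05 0" --pt "0 0 0 0 0 -0.1 0" --pt "0 0 0 0 0 -0.14 0" --pt "0 0 0 0 0 -0.14 0"

```text
clock: 8.6
position: [0.4149, -0.2142, 0.0634]
ee_rot: [-180.0, 0.1, 173.3]
ft_force: [0.4, 1.2, -2.5]
width: 0.0619
grip_force: 43.9
```

>>> arm_command --pt "0 0 0 0.01 0.1 0 0" --pt "0 0 0 0.03 0.22 0 0" --pt "0 0 0 0.05 0.36 0 0" --pt "0 0 0 0.06 0.5 0 0" --pt "0 0 0 0.08 0.65 0 0" --pt "0 0 0 0.1 0.8 0 0" --pt "0 0 0 0.11 0.92 0 0" --pt "0 0 0 0.12 1 0 0"

```text
clock: 9.6
position: [0.4138, -0.0612, 0.0626]
ee_rot: [180.0, -0.1, 173.4]
ft_force: [0.2, 0.9, -2.1]
width: 0.0617
grip_force: 43.9
```

>>> arm_command --pt "0 0 -0.04 -0.06 0.1 0 0" --pt "0 0 -0.08 -0.13 0.2 0 0" --pt "0 0 -0.13 -0.22 0.32 0 0" --pt "0 0 -0.18 -0.32 0.44 0 0" --pt "0 0 -0.23 -0.42 0.56 0 0" --pt "0 0 -0.27 -0.5 0.67 0 0" --pt "0 0 -0.31 -0.57 0.75 0 0" --pt "0 0 -0.31 -0.6 0.79 0 0"

```text
clock: 10.6
position: [0.5183, 0.0448, 0.0628]
ee_rot: [180.0, 0.0, -172.7]
ft_force: [-0.2, -0.2, -1.9]
width: 0.0618
grip_force: 44.0
```

```bash
python3 - <<'E'
from h import *
s=bot.sense();print(s['clock'],s['position'],s['ee_rot'],s['qpos'])
K=bot.calibration("wrist");im=bot.get_image("wrist");t=bot.get_image("top")
np.save("K.npy",K,allow_pickle=True)
cv2.imwrite("pics/f.png",im[:,:,::-1]);cv2.imwrite("pics/g.png",cv2.resize(t[150:270,190:370],None,fx=4.4,fy=4.4,interpolation=cv2.INTER_CUBIC)[:,:,::-1])
E
```

```text
10.6 [0.51832964 0.0448102  0.06275224] [ 1.79999887e+02  2.07603763e-02 -1.72725806e+02] [-22.74404713  36.76298797  16.51245604 114.93537076 -19.35606917
  30.87814062 104.66447709]
```

View pics/f.png

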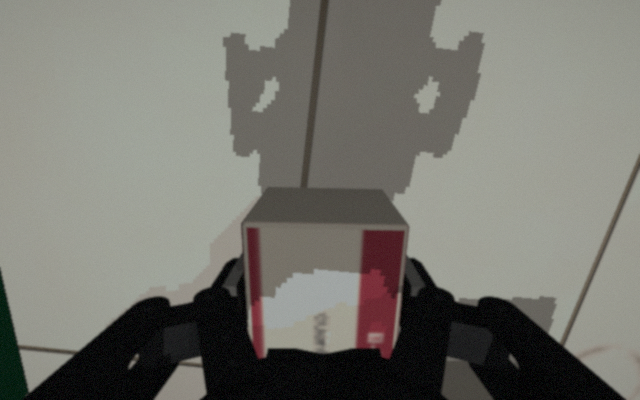

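View pics/g.png

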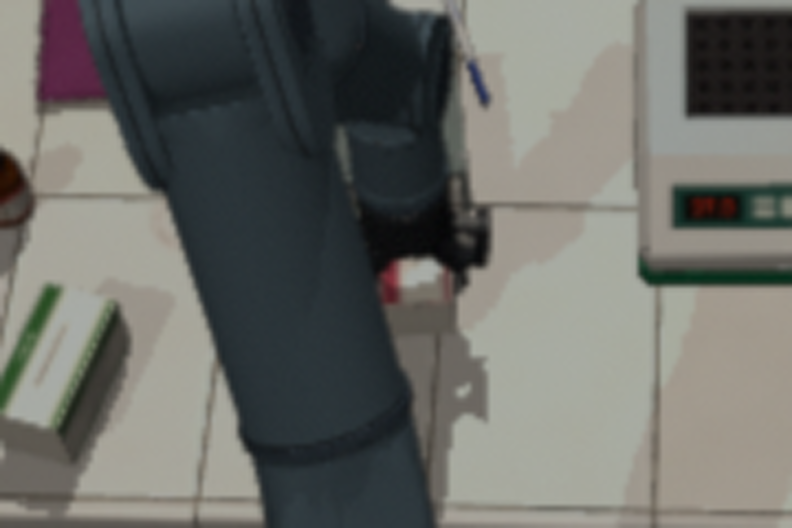

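Wrist view: the carton is held straight and upright, with its near end at (325,205). Top view: the carton is in front of the riser at (415,290) and the tall carton is untouched. The arm hides the bay. I'll lower to about 3 mm and go in gently.

>>> arm_command --pt "0 0 0 0 0 0.05 0" --pt "0 0 0 0 0 0.1 0" --pt "0 0 0 0 0 0.11 0" --pt "0 0 0 -0.02 0 0.11 0" --pt "0 0 0 -0.06 0 0.11 0" --pt "0 0 0 -0.1 0 0.11 0" --pt "0 0 0 -0.13 0 0.11 0" --pt "0 0 0 -0.15 0 0.11 0"

```text
clock: 11.7
position: [0.5403, 0.047, 0.0463]
ee_rot: [-180.0, 0.0, -172.8]
ft_force: [0.2, -0.1, -2.1]
width: 0.0619
grip_force: 44.0
```

```bash
python3 - <<'E'
from h import *
s=bot.sense();print(s['clock'],s['position'],s['ft_force'])
im=bot.get_image("scene")
cv2.imwrite("pics/i.png",cv2.resize(im[130:230,230:340],None,fx=6,fy=6,interpolation=cv2.INTER_CUBIC)[:,:,::-1])
E
```

```text
11.7 [0.54025459 0.04699654 0.04632935] [ 0.21084893 -0.14113506 -2.08431208]
```

View pics/i.png

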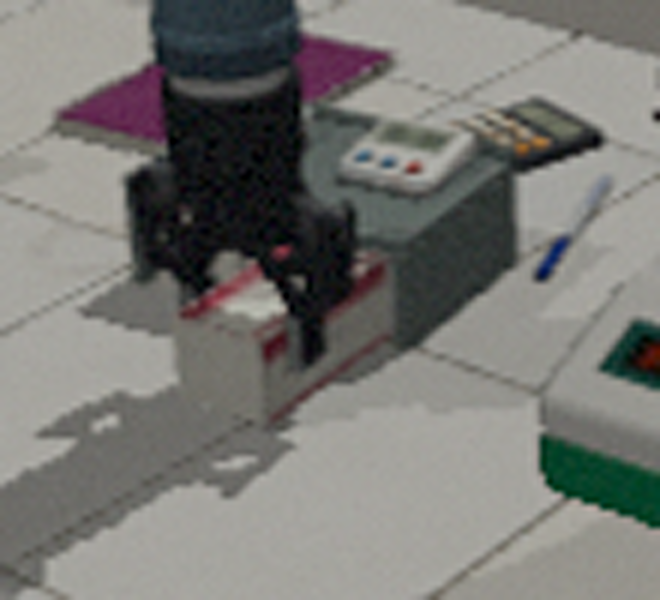

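The carton's front end is at the bay, at (385,270) in the crop, parallel to the riser side and under the top. There is no contact force. I continue in.

>>> arm_command --pt "0 0 0 -0.03 0 0 0" --pt "0 0 0 -0.07 0 0 0" --pt "0 0 0 -0.11 0 0 0" --pt "0 0 0 -0.15 0 0 0" --pt "0 0 0 -0.19 0 0 0" --pt "0 0 0 -0.23 0 0 0" --pt "0 0 0 -0.26 0 0 0" --pt "0 0 0 -0.28 0 0 0"

```text
clock: 12.75
position: [0.5817, 0.0522, 0.0463]
ee_rot: [-180.0, -0.0, -172.8]
ft_force: [1.5, 0.4, -1.5]
width: 0.062
grip_force: 44.0
```

>>> arm_command --pt "0 0 0 0 0 0.01 0" --pt "0 0 0 0 0 0.02 0" --pt "0 0 0 0 0 0.02 0" --pt "0 0 0 0 0 0.02 1" --pt "0 0 0 0 0 0.02 1" --pt "0 0 0 0 0 0.02 1" --pt "0 0 0 0 0 0.02 1" --pt "0 0 0 0 0 0.02 1"

```text
clock: 13.75
position: [0.5815, 0.0522, 0.0433]
ee_rot: [-180.0, 0.0, -172.8]
ft_force: [0.5, 0.2, -0.3]
width: 0.0853
grip_force: 0.0
```

>>> arm_command --pt "0 0 0 0 0 0 1" --pt "0 0 0 0 0 0 1" --pt "0 0 0 0 0 -0.05 1" --pt "0 0 0 0 0 -0.15 1" --pt "0 0 0 0 0 -0.3 1" --pt "0 0 0 0 0 -0.45 1" --pt "0 0 0 0 0 -0.58 1" --pt "0 0 0 0 0 -0.65 1"

```text
clock: 14.75
position: [0.5821, 0.0523, 0.1425]
ee_rot: [180.0, 0.1, -172.8]
ft_force: [0.3, -0.6, -0.6]
width: 0.0856
grip_force: 0.0
```

>>> arm_command --pt "0 0 0 0.06 0 0 0" --pt "0 0 0 0.15 0 0 0" --pt "0 0 0 0.25 0 0 0" --pt "0 0 0 0.35 0 0 0" --pt "0 0 0 0.43 0 0 0" --pt "0 0 0 0.5 0 0 0" --pt "0 0 0 0.55 0 0 0" --pt "0 0 0 0.55 0 0 0"

```text
clock: 15.75
position: [0.4993, 0.0418, 0.1408]
ee_rot: [180.0, -0.0, -172.8]
ft_force: [-0.6, 0.7, 0.6]
width: 0.0
grip_force: 0.0
```

```bash
python3 - <<'E'
from h import *
s=bot.sense();print(s['clock'],s['position'],s['ee_rot'])
K=bot.calibration("wrist");im=bot.get_image("wrist");cv2.imwrite("pics/j.png",im[:,:,::-1])
for r in bot.outline_of("wrist","low_carton_center"):
    e=np.array(r["extent"])*[640,400,640,400];print(r["score"],e.round(),ray(K,e[:2],.05))
for d in(.0647,.055,.075): # predicted near-end top corners for check
    m=np.array([.614,.056,0])-d*np.array([.992,.125,0]);l=np.array([-.125,.992,0])*.031
    print(d,proj(K,[m+l+[0,0,.055],m-l+[0,0,.055]]).round().tolist())
E
```

```text
15.75 [0.49927995 0.04180391 0.14082157] [ 1.79994493e+02 -9.84844806e-03 -1.72789848e+02]
0.76 [329. 301.  74. 109.] [0.56861755 0.05546621 0.05      ]
0.0647 [[363.0, 282.0], [280.0, 282.0]]
0.055 [[363.0, 293.0], [281.0, 293.0]]
0.075 [[364.0, 270.0], [280.0, 270.0]]
```

View pics/j.png

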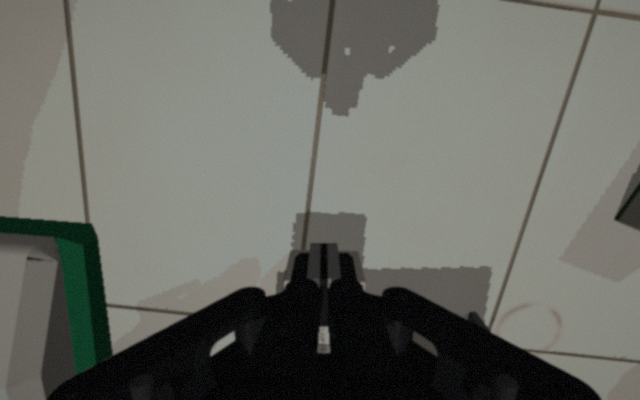

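The fingers hide the carton, and only its shadow near (330,230) and the fingers show. The geometry puts its near end 65 mm before the edge. I go down behind it at TCP z 0.050, so the gripper body (about 98 mm up) clears the things on top, and push.

>>> arm_command --pt "0 0 0 0 0 0.1 0" --pt "0 0 0 0 0 0.25 0" --pt "0 0 0 0 0 0.4 0" --pt "0 0 0 0 0 0.52 0" --pt "0 0 0 0 0 0.61 0" --pt "0 0 0 -0.03 0 0.61 0" --pt "0 0 0 -0.07 0 0.61 0" --pt "0 0 0 -0.1 0 0.61 0"

```text
clock: 16.85
position: [0.5158, 0.0439, 0.05]
ee_rot: [180.0, 0.1, -172.8]
ft_force: [-0.2, -0.5, 0.1]
width: 0.0
grip_force: 0.0
```

>>> arm_command --pt "0 0 0 -0.05 0 0 0" --pt "0 0 0 -0.1 0 0 0" --pt "0 0 0 -0.15 0 0 0" --pt "0 0 0 -0.2 0 0 0" --pt "0 0 0 -0.24 0 0 0" --pt "0 0 0 -0.28 0 0 0" --pt "0 0 0 -0.32 0 0 0" --pt "0 0 0 -0.35 0 0 0"

```text
clock: 17.85
position: [0.5671, 0.0504, 0.0492]
ee_rot: [-180.0, 0.0, -172.8]
ft_force: [-1.9, -0.4, 0.0]
width: 0.0001
grip_force: 0.8
```

>>> arm_command --pt "0 0 0 -0.03 0 0 0" --pt "0 0 0 -0.06 0 0 0" --pt "0 0 0 -0.09 0 0 0" --pt "0 0 0 -0.12 0 0 0" --pt "0 0 0 -0.15 0 0 0" --pt "0 0 0 -0.17 0 0 0" --pt "0 0 0 -0.19 0 0 0" --pt "0 0 0 -0.2 0 0 0"

```text
clock: 18.85
position: [0.5967, 0.0541, 0.0493]
ee_rot: [-180.0, 0.0, -172.8]
ft_force: [-2.7, -0.5, 1.6]
width: -0.0002
grip_force: 1.0
```

>>> arm_command --pt "0 0 0 -0.01 0 0 0" --pt "0 0 0 -0.02 0 0 0" --pt "0 0 0 -0.03 0 0 0" --pt "0 0 0 -0.04 0 0 0" --pt "0 0 0 -0.05 0 0 0" --pt "0 0 0 -0.05 0 0 0" --pt "0 0 0 -0.05 0 0 0" --pt "0 0 0 -0.05 0 0 0"

```text
clock: 19.85
position: [0.602, 0.0549, 0.0488]
ee_rot: [180.0, -0.2, -172.8]
ft_force: [-6.0, -0.2, 4.2]
width: 0.0001
grip_force: 0.6
```

>>> arm_command --pt "0 0 0 -0.01 0 0 0" --pt "0 0 0 -0.015 0 0 0" --pt "0 0 0 -0.02 0 0 0" --pt "0 0 0 -0.025 0 0 0" --pt "0 0 0 -0.03 0 0 0" --pt "0 0 0 -0.03 0 0 0" --pt "0 0 0 -0.03 0 0 0" --pt "0 0 0 -0.03 0 0 0"

```text
clock: 20.85
position: [0.6018, 0.0553, 0.0477]
ee_rot: [179.9, -0.8, -172.7]
ft_force: [-17.5, -1.2, 9.5]
width: -0.0001
grip_force: 0.2
```

It met a firm stop close to the expected depth. I back off and look.

>>> arm_command --pt "0 0 0 0.05 0 0 0" --pt "0 0 0 0.15 0 0 0" --pt "0 0 0 0.25 0 0 0" --pt "0 0 0 0.4 0 0 0" --pt "0 0 0 0.55 0 0 0" --pt "0 0 0 0.7 0 -0.1 0" --pt "0 0 0 0.8 0 -0.3 0" --pt "0 0 0 0.85 0 -0.5 0"

```text
clock: 21.85
position: [0.482, 0.0395, 0.1253]
ee_rot: [-180.0, 0.1, -172.8]
ft_force: [0.2, 0.6, 1.0]
width: -0.0003
grip_force: 0.0
```

>>> arm_command --pt "0 0 0 0 -0.1 -0.1 0" --pt "0 0 0 0 -0.25 -0.2 0" --pt "0 0 0 0 -0.4 -0.3 0" --pt "0 0 0 0 -0.55 -0.4 0" --pt "0 0 0 0 -0.7 -0.5 0" --pt "0 0 0 0 -0.82 -0.6 0" --pt "0 0 0 0 -0.92 -0.7 0" --pt "0 0 0 0 -1 -0.7 0"

```text
clock: 22.85
position: [0.5014, -0.1109, 0.2303]
ee_rot: [-180.0, 0.1, -172.8]
ft_force: [-0.3, 0.3, -0.9]
width: 0.0002
grip_force: 0.0
```

```bash
python3 - <<'E'
from h import *
s=bot.sense();print(s['clock'],s['position'],s['ft_force'])
a=bot.get_image("scene");b=bot.get_image("top")
A=cv2.resize(a[140:200,235:325],None,fx=8,fy=8,interpolation=cv2.INTER_CUBIC)[:300]
A=cv2.resize(a[145:195,240:325],(510,300),interpolation=cv2.INTER_CUBIC)
B=cv2.resize(b[160:210,235:320],(510,300),interpolation=cv2.INTER_CUBIC)
cv2.imwrite("pics/k.png",np.vstack([A,B])[:,:,::-1])
E
```

```text
22.85 [ 0.50140382 -0.11093499  0.23031816] [-0.26842187  0.32557883 -0.89824646]
```

View pics/k.png

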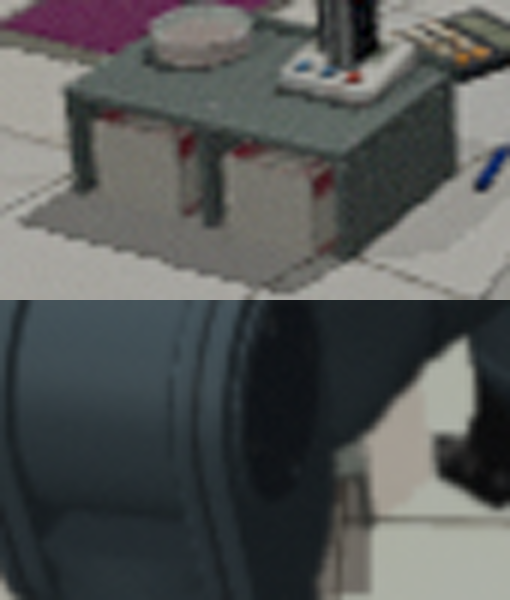

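The picture shows the low carton in the right-hand bay. Its near bottom corner at (313,250) lies just behind the riser's front line, level with the stored carton's end at (185,213). It stands upright under the top, and the gripper is clear, so I hand in.

```bash
python3 -c "
from plant import bot
print(bot.close_job())"
```

```text
the job is handed in; nothing more can be done
None
```

The low carton is in the riser's right-hand bay, pushed in until it met a firm stop and judged home from the last scene picture. I handed the job in at about 23 s with the gripper clear. The stored carton looked undisturbed in that picture, and the arm kept clear of the tall carton. The hand-in returned no verdict.

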